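# Clip the battery pack into its charging dock

## Task

Put the black battery pack on charge: hook its tongue under the lip of the grey charging dock while its other end is still raised, then swing that end down and press it home until the spring catch snaps over it. Leave the pack lying flat in the dock and let go; do not disturb the two rail modules or the standing blue and white carton.

Things in the scene. Friction and masses are not known exactly. Their poses are not given: they have to be found in the camera images.
- pack: loose black battery pack, about 0.25 kg, lying upright on the desk. Origin at the centre of its underside, z up, +x towards its tongue. Main block x -48..50, y -25..25, z 0..38 mm; its ribbed sides are 50 mm apart, to grip across y. Tongue and heel step: see pack_toe and pack_heel
- pack_toe (a point): centre of the tip of the pack's tongue, at (72, 0, 5.5) mm in the pack's frame. The tongue, 40 mm wide, sticks out of the +x end: x 50..72, z 2..9 mm
- pack_heel (a point): lower edge of the pack's heel, at (-53, 0, 0) mm in the pack's frame. The heel is a low step at the -x end, full width: x -60..-48, top z = 16 mm, its lower corner bevelled from (-60, z 10) to (-53, z 0); the catch comes to lie over it
- dock: grey plastic charging dock, 184 x 90 mm, fixed to the desk. Origin at the centre of its underside, z up, +x towards the lip (away from the robot, give or take its yaw). Flat bay floor at z = 8 mm. Low side rails: inner faces y = -28 and 28, outer -33 and 33, tops z = 18 mm, x -48..38. The pack goes in tongue first, tongue end tilted down 10 to 20 degrees; straight from above it cannot
- lip_edge (a point): middle of the lip's lower front edge, at (60, 0, 22) mm in the dock's frame. Lip: x 60..74 mm, underside z = 22, top z = 28, 72 mm wide, on an end wall whose inner face is at x = 74 mm (top also z = 28), where the tongue stops
- catch (a joint): spring catch at the dock's -x end, a steel slider 28 mm wide, top 42 mm above the desk; 0 = forward (latched), grows to at most 0.012 m as it is pushed back towards -x. Released, the pack's heel rests on its nose about 18 mm above the bay floor; 6 to 15 N on the pack's top near the heel (about 38 mm behind its middle) pushes it back until it snaps forward over the heel step
- catch_nose (a point): tip of the catch's nose, at (-54, 0, 29.5) mm in the dock's frame when forward; the nose is round, 7 mm thick, underside z = 26 mm, sloping back above to x = -65 at z = 42. Beside it the heel stops: inner face x = -64 mm, |y| 18..30, top z = 24; catch housing behind up to z = 36 mm
- bay (a point): on the bay floor, at (0, 0, 8) mm in the dock's frame. When home, the pack lies flat with its origin here and its axes along the dock's (play: 2 mm towards the lip, 4 mm away from it, 3 mm sideways)
- module_a: light grey electrical rail module, 88x36x58 mm, bystander; origin at the centre of its underside
- module_c: green electrical rail module, 88x22x58 mm, bystander; origin at the centre of its underside
- box_blue: standing blue and white carton, 36x88x166 mm, bystander; origin at the centre of its underside
There are look-alikes about, which are no part of the job. Several things look just like the pack: the one meant starts nearest to the robot's base.

How it is judged (in metres and radians):
On the way:
1. the tongue is under the lip while the heel end is still raised (x of pack_toe in the frame of dock above 0.063 m and z of pack_toe in the frame of dock between 0.005 and 0.021 m and y of pack_toe in the frame of dock between -0.012 and 0.012 m and z of pack_heel in the frame of dock above 0.016 m), for 0.1 s.
At the end, for the whole second after the job is handed in: the pack lies flat in the bay (tongue end and heel within about 2.5 mm of the floor, tilt under 0.05 rad, within 6 mm of the middle sideways), the tongue at least 4 mm under the lip, the catch forward to within 1.5 mm, the pack at rest and released (x of pack_toe in the frame of dock above 0.064 m and z of pack_toe in the frame of dock between 0.01 and 0.0165 m and z of pack_heel in the frame of dock below 0.0105 m and y of pack in the frame of dock between -0.006 and 0.006 m and angle between the z axis of pack and the z axis of dock, either way round below 0.05 rad and value of joint catch below 0.0015 m and linear speed of pack below 0.02 m/s); the robot touches nothing.
It fails at once if the grey module is moved more than 20 mm (distance of module_a from where it was at the start of the episode above 0.02 m).
It fails at once if the green module is moved more than 20 mm (distance of module_c from where it was at the start of the episode above 0.02 m).
It fails at once if the standing carton is moved more than 20 mm (distance of box_blue from where it was at the start of the episode above 0.02 m).
It also fails if it takes over 42 s, if anything falls off the work surface, if the arm or the gripper's body presses on something with over 40 N, if the wrist force passes 120 N, or if a joint passes its speed limit or range.

## Robot

A 6-joint arm with a two-finger parallel gripper is mounted at the origin on a cart in front of the work surface, level with it; the furniture and walls round the work are solid. World frame = base frame: x ahead of the robot, y to its left, z up, the work surface at z = 0. Lengths are in mm, angles in degrees, forces in N, time in s.
With the tool pointing down it reaches from about 300 to 850 mm from the base axis. Payload 4.2 kg.
Tool frame: the origin (TCP) lies at the very end of the fingers, on their centre line; the grasp point (between the pads) lies 19 mm behind it; z points along the fingers, y is the line along which they close (so a half turn about z gives the same grasp; the last joint's range is limited). The gripper opens to 91 mm and grips with 3 to 60 N. Pads are 32 mm wide; open, the fingers measure 118 mm over their backs; the gripper's body (76 mm by 178 mm) begins 60 mm behind the grasp point.
Start: joints at [71.677, 18.312, 89.639, -0, 72.044, -1.146], TCP at [169.816, 549.368, 213.976] pointing down, gripper open.
Joint ranges: [-177.97, 177.97], [-48.28, 115.42], [12.27, 149.76], [-77.06, 257.06], [2.81, 150.46], [-146.56, 146.56]. Speed limits (degrees/s): [147.25, 147.25, 180, 180, 180, 180].

## Interface

Orientations are given as [roll, pitch, yaw] about the fixed x, y, z axes, in that order (R = Rz(yaw) Ry(pitch) Rx(roll)).
In Python, from workcell import env, eyes gives the robot as it stands.
- The arm moves only by the tool send_rows, never from a script. Its argument "targets" is text: rows parted by semicolons, each of 7 numbers parted by spaces: the shift along the tool's x, y, z in m, then the turn, a rotation vector about the tool's x, y, z in degrees, then the opening in per cent of the stroke, from 0 (shut) to 100 (fully open). A call has 1 to 12 rows; each row is the pose to reach, as a shift and turn from the pose commanded when the call began, along the tool's axes at that moment; what a row does not reach only later rows make up. A row lasts 1/12 s, in which the tool goes at most 41.7 mm and 7.16 degrees, less where a joint would pass 70% of its speed; a pose out of reach is approached as far as the arm can. A call with a gripper value outside its range is refused whole. The fingers move at their own pace and stop on an object; "grip_force" is the grip in N (left out, the last holds). Time passes only in rows, so rows that repeat a pose let the fingers close. It gives the time, the measured TCP pose, the force, the opening and the grip force at its end, in the units of the state.
- env.state(): the state, without advancing time (a new reading comes with each control period).
- eyes.grab_frame(name): name is "side" or "top" or "wrist"; returns a dict with "image" (384x512x3 uint8, blue, green, red), "fovy" (degrees; the focal length in pixels is half the picture's height over the tangent of half this angle, whatever the lens; pixels are square), "cx", "cy" (the principal point, pixels), "eye" and "attitude" of the camera in the world. Camera axes: x right, y up, looking along -z (the intrinsics and any distortion apply to the point x, -y, -z); pixel columns grow to the right and rows downward; lengths in mm; the calibration is good to about 2 mm. The wrist camera is an equidistant fisheye: a pixel r from the principal point sees the ray r / f radians off the axis. A picture is of the moment at which its call begins. There is no depth.
- env.job_done(): hands the job in; it is judged then, once.
The state is a dict: "time_s": time; "qpos": joint angles; "qvel": joint speeds; "effort": joint torques, N m; "ee_pos": TCP position; "ee_rot": TCP orientation; "force": force on the tool from outside, world axes, zero at the start; "torque": the same for the moment, N m; "gripper_width": finger opening in mm; "gripper_force": force on a finger pad.
Only numpy, scipy, OpenCV 4.12 (cv2) and the standard library are available. Lean on these libraries where they do the work, as an engineer would, in place of code of your own. Each camera call takes 0.05 s, during which the arm holds its last target. There are 200 camera calls.

## Working session

There is one attempt and no reset: what is moved stays moved. The work goes in short steps, Python scripts to look and compute and a tool call to move; the robot and the scene stay as the last step left them, time stands still between calls to the robot, and variables do not carry over. Pictures are saved under pics/ and viewed, at most 10 in all, crops included, and the job is handed in when it is done.

Besides the shell and the picture viewer there is one more tool, called after "Emit:" in YAML: its name, and indented under it one key for each argument. send_rows: Moves the arm, as the interface text tells. Its arguments: {"type":"object","properties":{"targets":{"type":"string"},"grip_force":{"type":"number"}},"required":["targets"]}

```bash
ls; mkdir -p pics; python3 - <<'E'
from workcell import env, eyes
import cv2,json,pickle
s=env.state();print(s)
fr={}
for n in("side","top","wrist"):
    f=eyes.grab_frame(n);fr[n]=f;print(n,f["fovy"],f["cx"],f["cy"],f["eye"],f["attitude"],[k for k in f])
    cv2.imwrite(f"pics/{n}0.png",f["image"])
pickle.dump(fr,open("f0.pkl","wb"))
E
```

```text
pics
{'time_s': 0.0, 'qpos': array([ 7.16775809e+01,  1.83517881e+01,  8.97067848e+01, -1.57846771e-03,
        7.20441182e+01, -1.14515908e+00]), 'qvel': array([ 0.02321727,  0.02251585, -0.02792615, -0.06500542,  0.06874209,
       -0.00910477]), 'effort': array([-4.22339299e-04, -4.12471390e+01, -2.31973439e+01,  7.26166950e-02,
        4.57319291e-02, -1.59262668e-04]), 'ee_pos': array([169.65378121, 548.86694344, 213.11624836]), 'ee_rot': array([-1.79897299e+02, -5.51916660e-04,  1.62823227e+02]), 'force': array([-1.15290648,  0.33355805, -0.51048445]), 'torque': array([ 0.00619854, -0.01267747, -0.04311692]), 'gripper_force': 0.0, 'gripper_width': 91.24538967149289}
side 51.9145180675656 255.85654919016267 192.2445738455432 [ 518.45446721 1088.36014829  711.49953856] [  59.19836468   -1.25419899 -173.34518723] ['image', 'fovy', 'cx', 'cy', 'eye', 'attitude']
top 52.571320445615974 258.2026777910793 189.90904774555412 [ 410.93116784  -23.09821337 1360.13943366] [  8.56972518   0.81646028 -89.99647859] ['image', 'fovy', 'cx', 'cy', 'eye', 'attitude']
wrist 65.70646984690485 255.10778065152957 191.4426893068447 [ 90.75747329 573.3425222  383.7777694 ] [-16.8725484    0.14285071  72.78025894] ['image', 'fovy', 'cx', 'cy', 'eye', 'attitude']
```

View pics/top0.png

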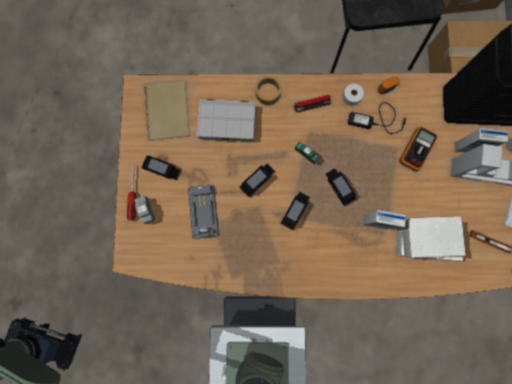

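View pics/side0.png

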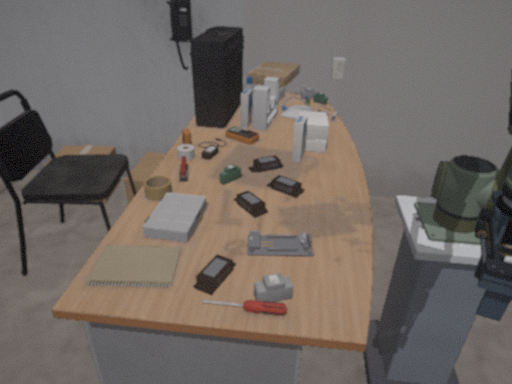

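The top view shows four pack-like objects, at pixels (162,167), (257,180), (296,211) and (341,187). The dock is at (203,211). The grey module is at (143,208), the green one at (307,152) and the carton at (385,220). The robot base is near (260,345). I'll compute ranges to the base and check a crop.

```bash
cat > h.py <<'E'
import numpy as np, cv2
from scipy.spatial.transform import Rotation as Ro
def cam(f):
    F=192/np.tan(np.radians(f["fovy"]/2)); return F,Ro.from_euler("xyz",f["attitude"],degrees=True).as_matrix(),np.array(f["eye"])
def ray(f,u,v,fish=False):
    F,R,e=cam(f);a,b=(u-f["cx"]),(v-f["cy"])
    if fish:
        r=np.hypot(a,b);t=r/F;k=np.sin(t)/max(r,1e-9);d=np.array([a*k,-b*k,-np.cos(t)])
    else: d=np.array([a/F,-b/F,-1])
    return e,R@d
def at(f,u,v,z,fish=False):
    e,d=ray(f,u,v,fish);return e+d*(z-e[2])/d[2]
def proj(f,P,fish=False):
    F,R,e=cam(f);c=(np.atleast_2d(P)-e)@R; x,y,w=c[:,0],-c[:,1],-c[:,2]
    if fish:
        r=np.hypot(x,y);t=np.arctan2(r,w);k=F*t/np.maximum(r,1e-9)
        return np.c_[f["cx"]+x*k,f["cy"]+y*k]
    return np.c_[f["cx"]+F*x/w,f["cy"]+F*y/w]
E
python3 - <<'E'
from h import *;import pickle
fr=pickle.load(open("f0.pkl","rb"));t=fr["top"]
for p in[(162,167),(257,180),(296,211),(341,187)]:
    w=at(t,*p,38);print(p,w.round(),np.hypot(w[0],w[1]).round())
print(at(t,203,211,10))
c=t["image"]
a=cv2.resize(c[175:245,180:240],None,fx=6.6,fy=6.6,interpolation=cv2.INTER_CUBIC)
b=cv2.resize(c[175:245,266:326],None,fx=6.6,fy=6.6,interpolation=cv2.INTER_CUBIC)
cv2.imwrite("pics/crop1.png",np.hstack([a,b]))
E
```

```text
(162, 167) [692. 331.  38.] 767.0
(257, 180) [645.  -0.  38.] 645.0
(296, 211) [ 537. -133.   38.] 553.0
(341, 187) [ 620. -289.   38.] 684.0
[540.34403835 188.90467145  10.        ]
```

View pics/crop1.png

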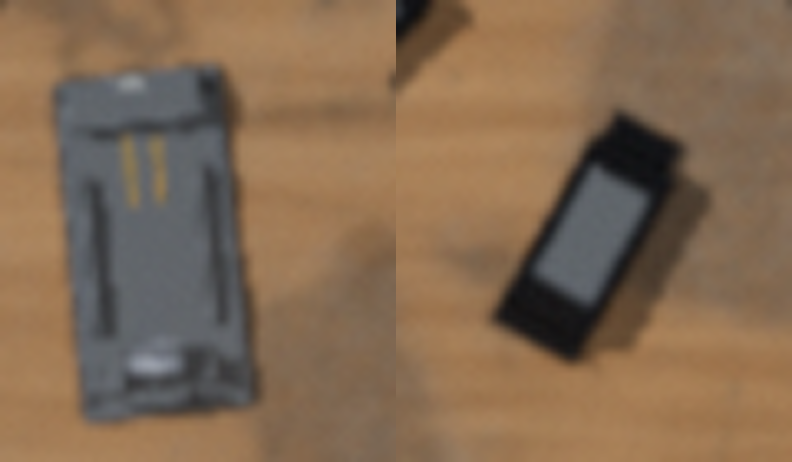

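The chosen pack is (296,211): it is 553 mm from the base, and the other three are at 645 mm or more. Its narrower tongue end is at the upper right, so its yaw is about -27°. The dock has yaw of about +5°, with the lip on the far side. Next I'll look at the dock up close with the wrist camera.

```bash
cat >> h.py <<'E'
def go(s,pos,rpy):
    "shift in m (tool axes), rotvec deg from measured pose"
    R=Ro.from_euler("xyz",s["ee_rot"],degrees=True);T=Ro.from_euler("xyz",rpy,degrees=True)
    d=R.inv().apply(np.array(pos)-s["ee_pos"])/1000
    return d.round(4),(R.inv()*T).as_rotvec(degrees=True).round(2)
E
python3 - <<'E'
from h import *
from workcell import env
print(go(env.state(),[525,189,180],[180,0,185]))
E
```

```text
(array([-0.4458, -0.239 ,  0.0336]), array([-7.000e-02, -1.000e-02, -2.218e+01]))
```

Emit:
send_rows:
  targets: "-0.035 -0.019 0.002 0 0 -2 100;-0.07 -0.038 0.004 0 0 -4 100;-0.11 -0.06 0.006 0 0 -7 100;-0.145 -0.078 0.01 0 0 -10 100;-0.18 -0.097 0.012 0 0 -13 100;-0.215 -0.115 0.016 0 0 -16 100;-0.25 -0.134 0.02 0 0 -19 100;-0.29 -0.155 0.023 0 0 -22 100;-0.33 -0.177 0.026 0 0 -22 100;-0.37 -0.198 0.028 0 0 -22 100;-0.41 -0.22 0.03 0 0 -22 100;-0.44 -0.237 0.033 0 0 -22 100"

```text
time_s: 1.15
ee_pos: [515.7, 197.2, 181.5]
ee_rot: [180.0, 0.0, -175.2]
force: [-0.0, 0.8, 0.1]
gripper_width: 91.5
gripper_force: 0.0
```

```bash
python3 - <<'E'
from h import *;import pickle
from workcell import env,eyes
f=eyes.grab_frame("wrist");s=env.state();pickle.dump((s,f),open("w1.pkl","wb"))
cv2.imwrite("pics/w1.png",cv2.resize(f["image"],(800,600),interpolation=cv2.INTER_CUBIC))
print(s["time_s"],s["ee_pos"],s["ee_rot"],f["eye"],f["attitude"])
print(go(s,[530,-133,150],[180,0,153]))
E
```

```text
1.2 [520.8568404  191.72621408 180.67691823] [-179.70787299    0.23537834 -175.38925093] [433.31662267 190.04687954 352.03430231] [-1.68651417e+01  3.85013405e-02  9.47682241e+01]
(array([ 0.0171, -0.3243,  0.0323]), array([-0.22,  0.31, 31.61]))
```

View pics/w1.png

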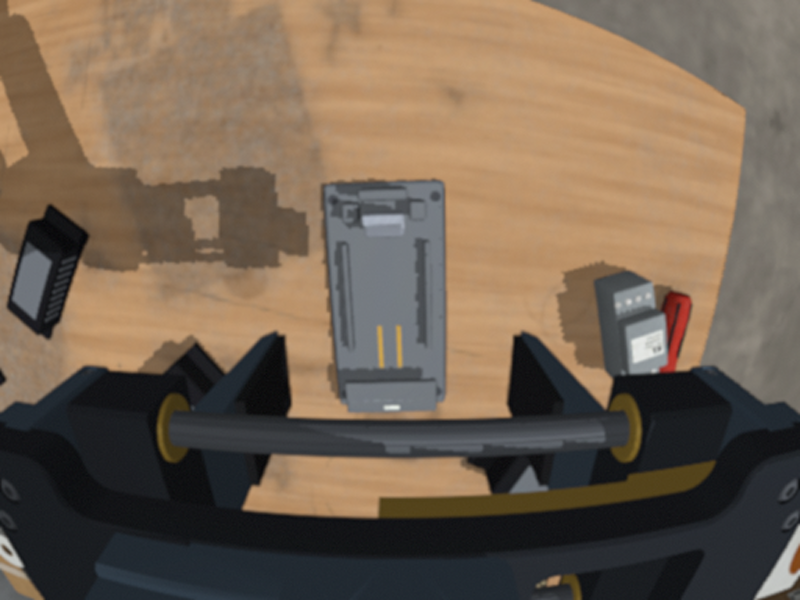

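The wrist view shows the dock from (322,183) to (444,183) at the near end, with the lip at (390,385) and the catch at (383,222). The chosen pack is at the left, (47,272). I'll go to the pack.

Emit:
send_rows:
  targets: "0.002 -0.035 0.004 0 0 3 100;0.004 -0.07 0.008 0 0 7 100;0.006 -0.105 0.012 0 0 11 100;0.008 -0.14 0.016 0 0 15 100;0.01 -0.175 0.02 0 0 19 100;0.012 -0.21 0.024 0 0 23 100;0.014 -0.245 0.028 0 0 27 100;0.016 -0.285 0.03 0 0 31 100;0.017 -0.32 0.032 0 0 31.6 100;0.017 -0.324 0.032 0 0 31.6 100;0.017 -0.324 0.032 0 0 31.6 100"

```text
time_s: 2.12
ee_pos: [524.6, -126.9, 149.1]
ee_rot: [-180.0, -0.0, 153.0]
force: [0.2, 0.3, 0.1]
gripper_width: 91.0
gripper_force: 0.0
```

```bash
python3 - <<'E'
from h import *;import pickle
from workcell import env,eyes
f=eyes.grab_frame("wrist");s=env.state();pickle.dump((s,f),open("w2.pkl","wb"))
print(s["time_s"],s["ee_pos"],s["ee_rot"])
p=proj(f,[537,-133,38],True)[0].round().astype(int);print(p)
a=pickle.load(open("w1.pkl","rb"))[1]["image"][112:268,200:290]
x0,y0=p[0]-55,p[1]-75;print(x0,y0)
b=f["image"][max(y0,0):y0+156,x0:x0+115]
r=lambda i:cv2.copyMakeBorder(cv2.resize(i,None,fx=3.8,fy=3.8,interpolation=cv2.INTER_CUBIC),0,593-int(i.shape[0]*3.8)+0,0,0,0)[:592]
cv2.imwrite("pics/m2.png",np.hstack([r(a),r(b)]))
E
```

```text
2.1667 [ 524.53425983 -125.47889052  149.17850415] [ 1.79972003e+02 -6.75345932e-02  1.53118435e+02]
[256 202]
201 127
```

View pics/m2.png

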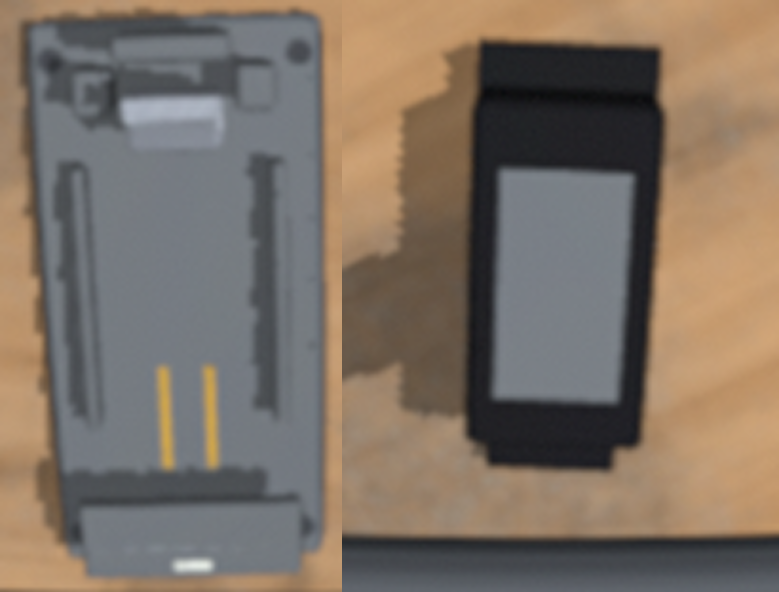

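The crop confirms a pack with its heel at the top and its tongue at (550,467), pointing away from the robot. The dock, at left, has its lip at the bottom and its catch at (175,130). I'll fit both poses.

```bash
cat > fit.py <<'E'
from h import *;import pickle
from scipy.optimize import least_squares
def fit(f,uv,P,g,free=3):
    P=np.array(P,float)
    def W(q): return Ro.from_euler("z",q[2],degrees=True).apply(P)+[q[0],q[1],q[3] if free==4 else 0]
    res=lambda q:(proj(f,W(q),True)-uv).ravel()
    r=least_squares(res,g,loss="soft_l1");return r.x,res(r.x).reshape(-1,2)
E
python3 - <<'E'
from fit import *
s1,f1=pickle.load(open("w1.pkl","rb"));s2,f2=pickle.load(open("w2.pkl","rb"))
a=np.array([(28,22),(320,12),(72,550),(322,545),(80,507),(300,500),(100,424),(132,150),(222,147)])
uv=np.c_[200+(a[:,0]+.5)/3.8-.5,112+(a[:,1]+.5)/3.8-.5]
q,r=fit(f1,uv,[(-92,-45,8),(-92,45,8),(92,-45,8),(92,45,8),(60,-36,28),(60,36,28),(38,-28,18),(-54,-14,29.5),(-54,14,29.5)],[540,189,5]);print("dock",q.round(2),r.round(1).tolist())
b=np.array([(480,42),(660,46),(476,105),(661,108),(467,438),(640,445),(490,466),(610,468)])
uv=np.c_[201+(b[:,0]-342+.5)/3.8-.5,127+(b[:,1]+.5)/3.8-.5]
q2,r=fit(f2,uv,[(-60,-25,16),(-60,25,16),(-48,-25,38),(-48,25,38),(50,-25,38),(50,25,38),(72,-20,9),(72,20,9)],[537,-133,-27]);print("pack",q2.round(2),r.round(1).tolist())
E
```

```text
dock [538.57 190.14   6.52] [[-0.5, -0.5], [0.7, -0.6], [-1.5, 2.6], [0.5, 2.3], [-0.4, -0.6], [0.7, -0.3], [0.4, 1.4], [-1.2, -0.2], [0.6, -0.2]]
pack [ 536.58 -130.04  -29.22] [[-0.8, -0.8], [0.6, 0.1], [-1.5, -2.4], [1.8, -1.2], [-0.7, 2.2], [0.8, 1.9], [-1.0, 0.4], [1.3, 1.0]]
```

```bash
python3 - <<'E'
from fit import *
from workcell import env
s1,f1=pickle.load(open("w1.pkl","rb"))
a=np.array([(28,22),(320,12),(80,507),(300,500),(100,424),(132,150),(222,147)])
uv=np.c_[200+(a[:,0]+.5)/3.8-.5,112+(a[:,1]+.5)/3.8-.5]
q,r=fit(f1,uv,[(-92,-45,8),(-92,45,8),(60,-36,28),(60,36,28),(38,-28,18),(-54,-14,29.5),(-54,14,29.5)],[540,189,5]);print("dock",q.round(2),r.round(1).tolist())
s=env.state();print(s["ee_pos"],s["ee_rot"])
print(go(s,[536.6,-130,60],[180,0,150.8]),go(s,[536.6,-130,12],[180,0,150.8]))
E
```

```text
dock [538.89 190.04   6.39] [[-0.5, -0.3], [0.7, -0.3], [-0.6, -0.5], [0.4, 0.0], [0.2, 1.6], [-1.2, 0.1], [0.6, 0.1]]
[ 524.53425983 -125.47889052  149.17850415] [ 1.79972003e+02 -6.75345932e-02  1.53118435e+02]
(array([-0.0129,  0.0014,  0.0892]), array([ 0.03, -0.07,  2.32])) (array([-0.013 ,  0.0014,  0.1372]), array([ 0.03, -0.07,  2.32]))
```

Emit:
send_rows:
  targets: "-0.013 0.0014 0.02 0 0 2.3 100;-0.013 0.0014 0.05 0 0 2.3 100;-0.013 0.0014 0.08 0 0 2.3 100;-0.013 0.0014 0.09 0 0 2.3 100;-0.013 0.0014 0.09 0 0 2.3 100;-0.013 0.0014 0.09 0 0 2.3 100"

```text
time_s: 2.67
ee_pos: [537.5, -128.9, 60.0]
ee_rot: [180.0, -0.0, 151.0]
force: [0.1, -0.3, 0.7]
gripper_width: 91.0
gripper_force: 0.0
```

```bash
python3 - <<'E'
from h import *
from workcell import env
s=env.state();print(s["ee_pos"],s["ee_rot"])
print(go(s,[536.6,-130,12],[180,0,150.8]))
E
```

```text
[ 537.45017333 -128.92246315   59.98540797] [ 1.79985983e+02 -6.13725414e-03  1.51008315e+02]
(array([ 0.0002, -0.0014,  0.048 ]), array([ 0.01, -0.01,  0.21]))
```

Emit:
send_rows:
  targets: "0 -0.001 0.025 0 0 0 100;0 -0.001 0.048 0 0 0 100;0 -0.001 0.048 0 0 0 100;0 -0.001 0.048 0 0 0 100;0 -0.001 0.048 0 0 0 30;0 -0.001 0.048 0 0 0 30;0 -0.001 0.048 0 0 0 30;0 -0.001 0.048 0 0 0 30;0 -0.001 0.048 0 0 0 30;0 -0.001 0.048 0 0 0 30;0 -0.001 0.048 0 0 0 30"
  grip_force: 30

```text
time_s: 3.58
ee_pos: [536.8, -130.7, 11.8]
ee_rot: [180.0, 0.0, 150.9]
force: [-0.4, -0.4, 1.9]
gripper_width: 49.7
gripper_force: 30.0
```

```bash
cat >> h.py <<'E'
D=np.array([538.9,190.0,0]);DY=6.4
def tcp(X,Z,a,Y=0,off=(0.5,0,11.8)):
    "TCP pose with pack origin at dock (X,Y,Z), tongue down a deg; off=TCP in pack frame"
    Rd=Ro.from_euler("z",DY,degrees=True);Rp=Rd*Ro.from_euler("y",a,degrees=True)
    p=D+Rd.apply([X,Y,Z])+Rp.apply(off)
    return p,(Rp*Ro.from_euler("xyz",[180,0,180],degrees=True)).as_euler("xyz",degrees=True)
E
python3 - <<'E'
from h import *
from workcell import env
s=env.state()
p,r=tcp(-35,95,14);print(p,r,go(s,p,r))
E
```

```text
[507.43713499 186.47087424 106.32852862] [ 180.   -14.  -173.6] (array([ 0.1799,  0.2629, -0.0945]), array([  4.36,  13.58, -35.31]))
```

Emit:
send_rows:
  targets: "0 0 -0.025 0 0 0 30;0 0 -0.06 0 0 0 30;0.01 0.015 -0.09 0 0 0 30;0.03 0.045 -0.095 0.5 1.5 -4 30;0.052 0.077 -0.095 1 3 -8 30;0.074 0.109 -0.095 1.5 4.6 -12 30;0.096 0.141 -0.095 2 6.2 -16 30;0.118 0.173 -0.095 2.5 7.7 -20 30;0.14 0.205 -0.095 3.1 9.6 -25 30;0.16 0.235 -0.095 3.7 11.5 -30 30;0.175 0.256 -0.095 4.2 13.1 -34 30;0.18 0.263 -0.0945 4.4 13.6 -35.3 30"

```text
time_s: 4.58
ee_pos: [506.9, 190.5, 105.0]
ee_rot: [179.9, -14.1, -173.2]
force: [1.3, 0.3, -3.3]
gripper_width: 49.6
gripper_force: 30.0
```

Emit:
send_rows:
  targets: "0 0 0 0 0 0 30;0 0 0 0 0 0 30;0 0 0 0 0 0 30"

```text
time_s: 4.83
ee_pos: [506.8, 185.0, 105.8]
ee_rot: [-179.9, -14.1, -173.7]
force: [-0.0, -0.1, -2.7]
gripper_width: 49.6
gripper_force: 30.0
```

```bash
python3 - <<'E'
from h import *;import pickle
from workcell import env,eyes
f=eyes.grab_frame("wrist");s=env.state();pickle.dump((s,f),open("w3.pkl","wb"))
print(s["time_s"],s["ee_pos"],s["ee_rot"],s["gripper_width"])
im=cv2.resize(f["image"][70:290,110:400],None,fx=2.7,fy=2.7,interpolation=cv2.INTER_CUBIC)
Rd=Ro.from_euler("z",DY,degrees=True)
P=D+Rd.apply([(-92,-45,8),(-92,45,8),(92,-45,8),(92,45,8),(60,-36,28),(60,36,28),(38,-28,18),(38,28,18),(-48,-28,18),(-48,28,18)])
Rt=Ro.from_euler("xyz",s["ee_rot"],degrees=True)*Ro.from_euler("xyz",[180,0,180],degrees=True)
Q=s["ee_pos"]+Rt.apply(np.array([(-60,-25,16),(-60,25,16),(-48,-25,38),(-48,25,38),(50,-25,38),(50,25,38),(72,-20,9),(72,20,9)])-[.5,0,11.8])
for A,c in((P,(0,0,255)),(Q,(0,255,255))):
    for u in proj(f,A,True): cv2.circle(im,tuple(((u-[110,70]+.5)*2.7).astype(int)),2,c,-1)
cv2.imwrite("pics/m3.png",im)
E
```

```text
4.8833 [506.93495415 184.86277008 106.00659632] [-179.906004    -14.08690798 -173.7358826 ] 49.81972713314455
```

View pics/m3.png

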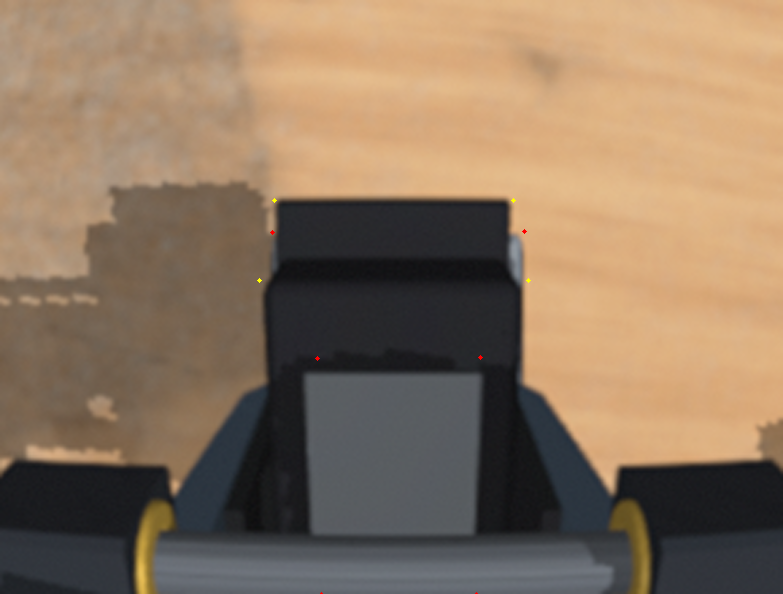

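The overlay on the wrist view matches: the pack's heel is at (275–513,200) and the dock's near corners are at (273,235) and (522,235), about 1 px off. I'll use an 18° tilt for catch clearance and compute the insertion waypoints.

```bash
python3 - <<'E'
from h import *
from workcell import env
s=env.state();print(s["ee_pos"])
for k in((-14,48,18),(-14,33,18)): p,r=tcp(*k);print(k,go(s,p,r),p.round(1),r.round(1))
E
```

```text
[506.93495415 184.86277008 106.00659632]
(-14, 48, 18) (array([-0.0332,  0.0017,  0.0401]), array([-0.06,  3.91, -0.13])) [529.1 188.9  59.1] [ 180.   -18.  -173.6]
(-14, 33, 18) (array([-0.0369,  0.0017,  0.0546]), array([-0.06,  3.91, -0.13])) [529.1 188.9  44.1] [ 180.   -18.  -173.6]
```

Emit:
send_rows:
  targets: "-0.012 0.001 0.012 0 2 0 30;-0.024 0.0017 0.026 0 3.9 0 30;-0.0332 0.0017 0.04 0 3.9 0 30;-0.0332 0.0017 0.04 0 3.9 0 30;-0.0332 0.0017 0.04 0 3.9 0 30;-0.0332 0.0017 0.04 0 3.9 0 30"

```text
time_s: 5.38
ee_pos: [528.8, 190.1, 59.8]
ee_rot: [-180.0, -18.0, -173.7]
force: [-0.7, 0.1, -3.1]
gripper_width: 49.7
gripper_force: 30.0
```

```bash
python3 - <<'E'
from h import *;import pickle
from workcell import env,eyes
s=env.state();print(s["ee_pos"],s["ee_rot"])
for k in((-14,33,18),(-3,30.5,18)): p,r=tcp(*k);print(k,go(s,p,r))
F=[]
for n,(x,y,w,h) in(("side",(225,200,110,80)),("top",(170,170,70,70))):
    f=eyes.grab_frame(n);im=f["image"][y:y+h,x:x+w];k=400/w;im=cv2.resize(im,None,fx=k,fy=k,interpolation=cv2.INTER_CUBIC)
    Rd=Ro.from_euler("z",DY,degrees=True)
    P=D+Rd.apply([(-92,-45,8),(-92,45,8),(92,-45,8),(92,45,8),(60,-36,28),(60,36,28),(-48,28,18),(38,28,18)])
    Rt=Ro.from_euler("xyz",s["ee_rot"],degrees=True)*Ro.from_euler("xyz",[180,0,180],degrees=True)
    Q=s["ee_pos"]+Rt.apply(np.array([(-60,-25,16),(-60,25,16),(-48,25,38),(50,25,38),(72,-20,9),(72,20,9)])-[.5,0,11.8])
    for A,c in((P,(0,0,255)),(Q,(0,255,255))):
        for u in proj(f,A): cv2.circle(im,tuple(((u-[x,y]+.5)*k).astype(int)),2,c,-1)
    F.append(cv2.copyMakeBorder(im,0,400-im.shape[0],0,0,0))
cv2.imwrite("pics/m4.png",np.hstack(F))
E
```

```text
[528.84917387 190.10741711  59.77452495] [-179.95307838  -17.96786693 -173.65076006]
(-14, 33, 18) (array([-0.0049, -0.0012,  0.0149]), array([-0.03,  0.03, -0.05]))
(-3, 30.5, 18) (array([-0.0162, -0.0012,  0.0139]), array([-0.03,  0.03, -0.05]))
```

View pics/m4.png

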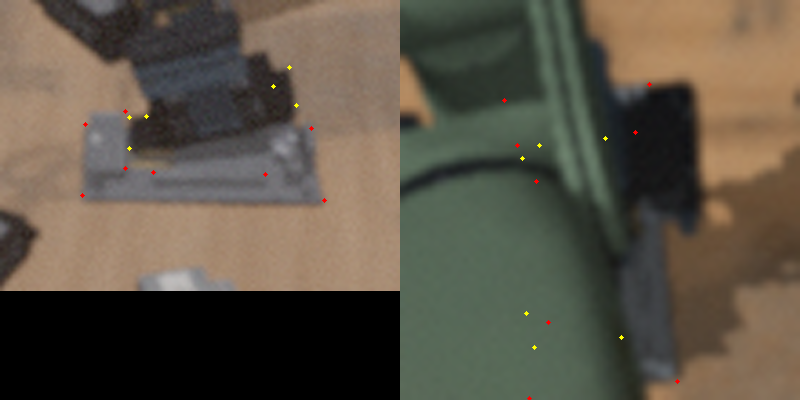

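In the side view the projected dock corners and the pack's tongue at (129,148) line up to within about 1 px, so I'll insert.

Emit:
send_rows:
  targets: "-0.0017 -0.001 0.005 0 0 0 30;-0.0033 -0.001 0.010 0 0 0 30;-0.005 -0.001 0.015 0 0 0 30;-0.005 -0.001 0.015 0 0 0 30;-0.005 -0.001 0.015 0 0 0 30;-0.009 -0.001 0.0147 0 0 0 30;-0.0125 -0.001 0.0143 0 0 0 30;-0.0162 -0.001 0.0139 0 0 0 30;-0.0162 -0.001 0.0139 0 0 0 30;-0.0162 -0.001 0.0139 0 0 0 30;-0.0162 -0.001 0.0139 0 0 0 30"

```text
time_s: 6.4
ee_pos: [540.4, 190.9, 40.9]
ee_rot: [-180.0, -18.0, -173.6]
force: [0.4, 0.0, -3.2]
gripper_width: 49.6
gripper_force: 30.0
```

```bash
python3 - <<'E'
from h import *
from workcell import env
s=env.state();print(s["ee_pos"],s["ee_rot"],s["force"])
print(tcp(-3,30.5,18))
for k in((-2.5,25,14),(-2.5,20,10.5)): p,r=tcp(*k);print(k,go(s,p,r))
E
```

```text
[540.41982608 190.87615987  40.94675309] [-179.95457494  -17.97870011 -173.60492803] [ 0.43579712  0.03204897 -3.20477476]
(array([540.01493684, 190.1250602 ,  41.5679584 ]), array([ 180. ,  -18. , -173.6]))
(-2.5, 25, 14) (array([-0.0007, -0.0007,  0.0046]), array([-0.04, -3.98, -0.  ]))
(-2.5, 20, 10.5) (array([-0.0015, -0.0007,  0.0094]), array([-0.04, -7.48, -0.  ]))
```

Emit:
send_rows:
  targets: "-0.0004 -0.0007 0.0023 0 -2 0 30;-0.0007 -0.0007 0.0046 0 -4 0 30;-0.0011 -0.0007 0.007 0 -5.7 0 30;-0.0015 -0.0007 0.0094 0 -7.5 0 30;-0.0015 -0.0007 0.0094 0 -7.5 0 30;-0.0015 -0.0007 0.0094 0 -7.5 0 30;-0.0015 -0.0007 0.0094 0 -7.5 0 30"

```text
time_s: 6.98
ee_pos: [539.7, 190.2, 32.0]
ee_rot: [-180.0, -10.4, -173.6]
force: [2.4, 0.6, -0.3]
gripper_width: 49.8
gripper_force: 30.0
```

```bash
python3 - <<'E'
from h import *;import pickle
from workcell import env,eyes
f=eyes.grab_frame("wrist");s=env.state();pickle.dump((s,f),open("w4.pkl","wb"))
print(s["ee_pos"],s["ee_rot"],s["force"],tcp(-2.5,20,10.5))
f=eyes.grab_frame("side");im1=cv2.resize(f["image"][210:270,235:325],None,fx=4.4,fy=4.4,interpolation=cv2.INTER_CUBIC)
im2=cv2.resize(pickle.load(open("w4.pkl","rb"))[1]["image"][120:270,190:320],None,fx=3,fy=3,interpolation=cv2.INTER_CUBIC)
h=450;cv2.imwrite("pics/m5.png",np.hstack([cv2.copyMakeBorder(im1,0,h-im1.shape[0],0,0,0),im2]))
E
```

```text
[539.76957942 190.1555147   31.97206061] [-179.96923217  -10.43482033 -173.60713038] [ 2.74221075 -0.56523128 -0.35657167] (array([539.04112166, 190.01582933,  31.51129015]), array([ 180. ,  -10.5, -173.6]))
```

View pics/m5.png

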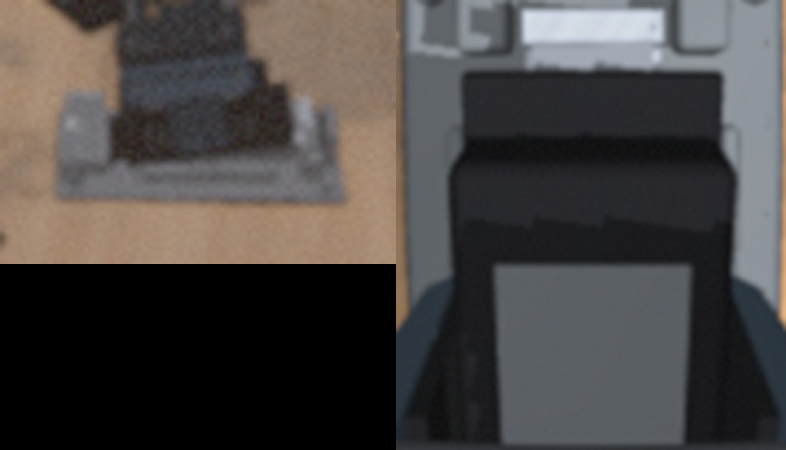

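The wrist view shows the pack centred between the rails: its sides are at 450 and 738, its heel centre at 592 and the catch centre at 594. The tongue is under the lip and the heel is touching the nose. I'll release and withdraw.

Emit:
send_rows:
  targets: "0 0 0 0 0 0 100;0 0 0 0 0 0 100;0 0 0 0 0 0 100;0 0 0 0 0 0 100;0 0 0 0 0 0 100;0 0 -0.015 0 0 0 100;0 0 -0.035 0 0 0 100;0 0 -0.06 0 0 0 100;0 0 -0.075 0 0 0 100;0 0 -0.075 0 0 0 0;0 0 -0.075 0 0 0 0;0 0 -0.075 0 0 0 0"

```text
time_s: 8.08
ee_pos: [551.5, 191.3, 104.2]
ee_rot: [-179.9, -10.6, -173.6]
force: [-1.0, -0.3, -0.3]
gripper_width: 74.1
gripper_force: 0.0
```

```bash
python3 - <<'E'
from h import *;import pickle
from workcell import env,eyes
s=env.state();print(s["ee_pos"],s["ee_rot"],s["force"])
p=D+Ro.from_euler("z",DY,degrees=True).apply([-36,0,75]);print(p,go(s,p,[180,0,186.4]))
E
```

```text
[551.54961065 191.32851637 104.17790874] [-179.93336457  -10.60147434 -173.60247508] [-1.02364477 -0.3351844  -0.29733409]
[503.12435491 185.98711844  75.        ] (array([0.0425, 0.0001, 0.0376]), array([ -0.07, -10.6 ,   0.  ]))
```

Emit:
send_rows:
  targets: "0.015 0 0.002 0 -4 0 0;0.03 0 0.005 0 -8 0 0;0.0425 0 0.008 0 -10.6 0 0;0.0425 0 0.015 0 -10.6 0 0;0.0425 0 0.02 0 -10.6 0 0;0.0425 0 0.025 0 -10.6 0 0;0.0425 0 0.03 0 -10.6 0 0;0.0425 0 0.0376 0 -10.6 0 0;0.0425 0 0.0376 0 -10.6 0 0;0.0425 0 0.0376 0 -10.6 0 0;0.0425 0 0.0376 0 -10.6 0 0"

```text
time_s: 9.0
ee_pos: [504.7, 186.2, 75.9]
ee_rot: [-180.0, 0.1, -173.6]
force: [-0.3, -0.3, -1.2]
gripper_width: 1.4
gripper_force: 0.0
```

```bash
python3 - <<'E'
from h import *;import pickle
from workcell import env,eyes
f=eyes.grab_frame("wrist");s=env.state()
print(s["ee_pos"],s["ee_rot"],s["force"],s["gripper_width"])
im2=cv2.resize(f["image"][60:320,130:390],None,fx=2,fy=2,interpolation=cv2.INTER_CUBIC)
cv2.imwrite("pics/m6.png",im2)
E
```

```text
[504.81106816 186.24909721  76.12222473] [-1.79965709e+02  1.59303424e-01 -1.73600996e+02] [-0.17663629  0.37923157  0.20676091] 0.48110889632306414
```

View pics/m6.png

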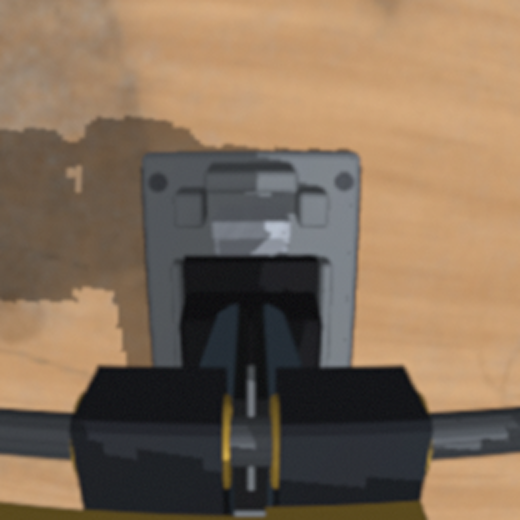

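The pack sits centred with its heel at (250,258) against the catch nose at (252,238). The closed fingers are above its heel half, so I'll press down stepwise.

Emit:
send_rows:
  targets: "0.001 0 0.006 0 0 0 0;0.001 0 0.012 0 0 0 0;0.001 0 0.015 0 0 0 0;0.001 0 0.017 0 0 0 0;0.001 0 0.019 0 0 0 0;0.001 0 0.021 0 0 0 0;0.001 0 0.021 0 0 0 0"

```text
time_s: 9.63
ee_pos: [502.7, 185.9, 54.7]
ee_rot: [-180.0, 0.1, -173.6]
force: [-2.1, -0.6, 1.0]
gripper_width: 0.5
gripper_force: 0.6
```

Emit:
send_rows:
  targets: "0 0 0.002 0 0 0 0;0 0 0.0035 0 0 0 0;0 0 0.005 0 0 0 0;0 0 0.0065 0 0 0 0;0 0 0.0065 0 0 0 0;0 0 0.0065 0 0 0 0"

```text
time_s: 10.13
ee_pos: [503.6, 186.1, 48.3]
ee_rot: [-180.0, 0.2, -173.6]
force: [0.1, 0.1, -0.8]
gripper_width: 0.6
gripper_force: 0.0
```

Emit:
send_rows:
  targets: "0 0 0.001 0 0 0 0;0 0 0.002 0 0 0 0;0 0 0.003 0 0 0 0;0 0 0.003 0 0 0 0;0 0 0.003 0 0 0 0"

```text
time_s: 10.55
ee_pos: [503.6, 186.1, 46.3]
ee_rot: [-180.0, 0.2, -173.6]
force: [0.1, -0.1, 5.0]
gripper_width: 0.5
gripper_force: 2.6
```

Emit:
send_rows:
  targets: "0 0 0.001 0 0 0 0;0 0 0.002 0 0 0 0;0 0 0.002 0 0 0 0"

```text
time_s: 10.8
ee_pos: [503.6, 186.1, 46.2]
ee_rot: [-180.0, 0.2, -173.6]
force: [-4.7, -2.0, 19.0]
gripper_width: 0.5
gripper_force: 9.4
```

Emit:
send_rows:
  targets: "0 0 -0.01 0 0 0 0;0 0 -0.04 0 0 0 0;0 0 -0.08 0 0 0 0;0 0 -0.11 0 0 0 0;0 0 -0.13 0 0 0 0;0 0 -0.13 0 0 0 0;0 0 -0.13 0 0 0 0"

```text
time_s: 11.38
ee_pos: [503.6, 186.3, 174.6]
ee_rot: [-180.0, 0.3, -173.6]
force: [-0.7, -0.2, 0.3]
gripper_width: 0.3
gripper_force: 0.0
```

```bash
python3 - <<'E'
from h import *
from workcell import env,eyes
f=eyes.grab_frame("wrist");s=env.state();g=eyes.grab_frame("side")
print(s["ee_pos"],s["force"],s["time_s"])
P=Ro.from_euler("z",DY,degrees=True).apply([(-48,-25,46),(-48,25,46),(-60,-25,24),(-60,25,24)])+D
im=f["image"].copy();im=cv2.resize(im[90:240,190:320],None,fx=3,fy=3,interpolation=cv2.INTER_CUBIC)
for u in proj(f,P,True): cv2.circle(im,tuple(((u-[190,90]+.5)*3).astype(int)),2,(0,0,255),-1)
b=cv2.resize(g["image"][210:270,235:325],None,fx=4.4,fy=4.4,interpolation=cv2.INTER_CUBIC)
cv2.imwrite("pics/m7.png",np.hstack([cv2.copyMakeBorder(b,0,450-b.shape[0],0,0,0),im]))
E
```

```text
[502.64774432 185.94348011 173.18142716] [ 0.53046696 -0.24254384 -0.44761303] 11.4333
```

View pics/m7.png

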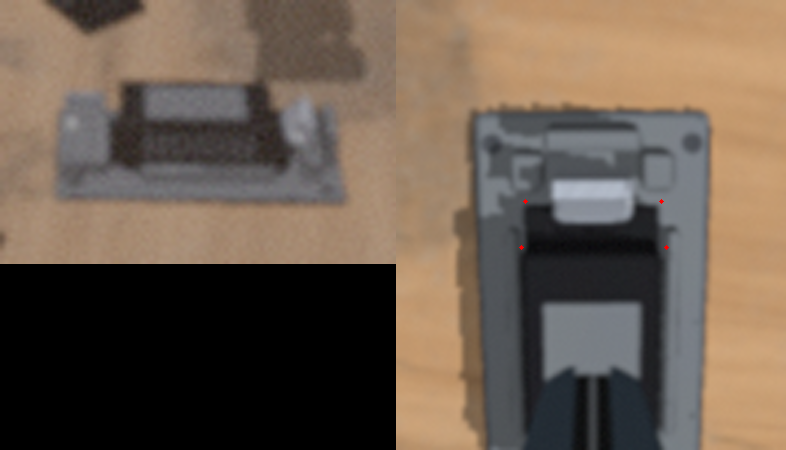

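The pack lies flat, and the catch nose at (593,215) overlaps the heel step, whose edge is at row 205. The arm is clear, so I'm handing in.

```bash
python3 -c "
from workcell import env;print(env.job_done())"
```

```text
the job is handed in; nothing more can be done
None
```

The pack is hooked under the lip and lies flat in the dock with the catch over its heel, the arm is clear, and I handed the job in at about 11.5 s; no verdict came back.

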